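# Put the lens spanner and screwdriver away in the organizer's drawer

## Task

Pull the organizer's wide bottom drawer out all the way to its stop, then lay the forked lens spanner and the small screwdriver flat in it, one in each of its two long compartments, both straight along the compartment with their working ends towards the back of the drawer and their handles towards its front. Put them down rather than dropping them, and only then push the drawer fully shut. Leave everything else on the bench where it is.

Things in the scene. Friction and masses are not known exactly. Their poses are not given: they have to be found in the camera images.
- drawer (a joint): travel of the wide bottom drawer in m: 0 fully shut, 0.165 at its stop. Slides level towards the organizer's front with about 1 to 3 N.
- organizer: grey parts organizer, fixed, 240 deep x 240 wide x 130 mm high; a row of small shut drawers above, one wide drawer below. Origin on the bench 100 mm in front of the middle of its flat front; x points into it, y along its front, z up. The front goes on above the tab to 130 mm, so a gripper coming straight down to the tab strikes it: come leaning back towards -x.
- drawer_tab (a point): middle of the wide drawer's black pull tab, 44 mm above the bench, 17 mm out from the drawer front; moves with it. The tab is an upright plate 12 mm wide (along y), 28 mm high, standing 28 mm out from the front. x points into the organizer (the drawer opens to -x), y along its front, z up.
- drawer_floor (a point): centre of the drawer's inner floor, 12 mm above the bench, moves with it; x to the drawer's back, y across, z up. Inside: x -104 to 106, y -104 to 104 mm; lengthwise divider at y = 0, 4 mm thick, 22 mm high. Side walls 38 mm high, front 53 mm. Organizer front at x = -110 mm + travel (+55 mm at the stop); beyond it the roof is 58 mm above this floor.
- spanner: stainless lens spanner, flat, 131 mm long, 9 mm thick: a plain handle bar 14 mm wide from x = -65 to +30 mm, then a fork 34 mm wide with two prongs pointing to +x, ending at x = +66 mm. Origin at the middle of its underside, x along it towards the fork, z up; centre of mass at x = +3 mm; 120 g.
- spanner_head (a point): on the spanner's mid-line between the prongs, at x = +60 mm, mid-thickness (4.5 mm up): its working end
- spanner_tail (a point): on the spanner's handle, at x = -60 mm, mid-thickness (4.5 mm up)
- driver: small screwdriver lying flat: square black handle 14 x 14 mm from x = -68 to +7 mm (a steel cap to -72 mm), then a steel shank 6 mm thick ending in a flat blade at x = +66 mm. Origin on the underside of the handle's level, x along it towards the blade, z up, axis 7 mm above the origin; centre of mass near x = -20 mm; 50 g.
- driver_head (a point): on the screwdriver's axis near the blade, at x = +60 mm: its working end
- driver_tail (a point): on the screwdriver's axis in the handle, at x = -60 mm
- mat: cork mat 240 x 250 x 4 mm, fixed to the bench, on which the two tools lie at the start; origin at the centre of its underside
- filter: bystander: round glass polarizer filter in a black rim, 42 mm across, 7 mm thick, on the mat; origin under its centre
- bumper: bystander: blue silicone camera bumper, an open rectangular frame 75 x 45 x 14 mm; origin under its centre
- lens: bystander: black camera lens standing upright, 72 mm across, 83 mm high; origin under its centre
- lenscap: bystander: black lens cap, disc 58 mm across, 9 mm thick; origin under its centre
- screwjar: bystander: small pale jar with a white cap, 52 mm across, 60 mm high; origin under its centre
- brush: bystander: lens brush about 160 mm long lying on the bench; origin under its middle
- cradle: bystander, fixed: dark steel bench clamp holding an aluminium lens cradle, 90 x 130 mm, 105 mm high; origin under its centre
Mind the look-alikes: they are no part of the job. What is shaped like the spanner but orange is not meant. Several things look just like the driver: the one meant starts farthest to the robot's left.

How it is judged (in metres and radians):
On the way, in this order (a step that is already met when the one before it is completed fails the run):
1. the drawer has been pulled out to its stop (travel over 157 mm) (value of joint drawer above 0.157 m), for 0.2 s.
2. the first of the two tools lies let go and flat in a compartment of the open drawer, working end to the back (((z of spanner_head in the frame of drawer_floor between -0.003 and 0.012 m and z of spanner_tail in the frame of drawer_floor between -0.003 and 0.012 m and x of spanner_head in the frame of drawer_floor between 0 and 0.11 m and x of spanner_tail in the frame of drawer_floor between -0.11 and 0 m and angle between the x axis of spanner and the x axis of drawer_floor, either way round below 0.2 rad and contact force between spanner and the fingers below 0.05 N and ((y of spanner_head in the frame of drawer_floor between 0.004 and 0.106 m and y of spanner_tail in the frame of drawer_floor between 0.004 and 0.106 m) or (y of spanner_head in the frame of drawer_floor between -0.106 and -0.004 m and y of spanner_tail in the frame of drawer_floor between -0.106 and -0.004 m))) or (z of driver_head in the frame of drawer_floor between -0.003 and 0.0135 m and z of driver_tail in the frame of drawer_floor between -0.003 and 0.0135 m and x of driver_head in the frame of drawer_floor between 0 and 0.11 m and x of driver_tail in the frame of drawer_floor between -0.11 and 0 m and angle between the x axis of driver and the x axis of drawer_floor, either way round below 0.2 rad and contact force between driver and the fingers below 0.05 N and ((y of driver_head in the frame of drawer_floor between 0.004 and 0.106 m and y of driver_tail in the frame of drawer_floor between 0.004 and 0.106 m) or (y of driver_head in the frame of drawer_floor between -0.106 and -0.004 m and y of driver_tail in the frame of drawer_floor between -0.106 and -0.004 m)))) and value of joint drawer above 0.13 m), for 0.2 s.
3. both tools lie so, one in each compartment, with the drawer still open (z of spanner_head in the frame of drawer_floor between -0.003 and 0.012 m and z of spanner_tail in the frame of drawer_floor between -0.003 and 0.012 m and x of spanner_head in the frame of drawer_floor between 0 and 0.11 m and x of spanner_tail in the frame of drawer_floor between -0.11 and 0 m and angle between the x axis of each of spanner, driver and the x axis of drawer_floor, either way round below 0.2 rad and contact force between each of spanner, driver and the fingers below 0.05 N and z of driver_head in the frame of drawer_floor between -0.003 and 0.0135 m and z of driver_tail in the frame of drawer_floor between -0.003 and 0.0135 m and x of driver_head in the frame of drawer_floor between 0 and 0.11 m and x of driver_tail in the frame of drawer_floor between -0.11 and 0 m and ((y of spanner_head in the frame of drawer_floor between 0.004 and 0.106 m and y of spanner_tail in the frame of drawer_floor between 0.004 and 0.106 m and y of driver_head in the frame of drawer_floor between -0.106 and -0.004 m and y of driver_tail in the frame of drawer_floor between -0.106 and -0.004 m) or (y of spanner_head in the frame of drawer_floor between -0.106 and -0.004 m and y of spanner_tail in the frame of drawer_floor between -0.106 and -0.004 m and y of driver_head in the frame of drawer_floor between 0.004 and 0.106 m and y of driver_tail in the frame of drawer_floor between 0.004 and 0.106 m)) and value of joint drawer above 0.13 m), for 0.2 s.
At the end, for the whole second after the job is handed in: Drawer within 6 mm of shut. Spanner and screwdriver at rest in it, one per compartment, flat on the floor (ends' mid-lines under 12 and 13.5 mm above it), within 0.2 rad of its length, working ends in the back half, handle ends in the front half, not touched by the fingers (value of joint drawer below 0.006 m and z of spanner_head in the frame of drawer_floor between -0.003 and 0.012 m and z of spanner_tail in the frame of drawer_floor between -0.003 and 0.012 m and x of spanner_head in the frame of drawer_floor between 0 and 0.11 m and x of spanner_tail in the frame of drawer_floor between -0.11 and 0 m and angle between the x axis of each of spanner, driver and the x axis of drawer_floor, either way round below 0.2 rad and contact force between each of spanner, driver and the fingers below 0.05 N and z of driver_head in the frame of drawer_floor between -0.003 and 0.0135 m and z of driver_tail in the frame of drawer_floor between -0.003 and 0.0135 m and x of driver_head in the frame of drawer_floor between 0 and 0.11 m and x of driver_tail in the frame of drawer_floor between -0.11 and 0 m and ((y of spanner_head in the frame of drawer_floor between 0.004 and 0.106 m and y of spanner_tail in the frame of drawer_floor between 0.004 and 0.106 m and y of driver_head in the frame of drawer_floor between -0.106 and -0.004 m and y of driver_tail in the frame of drawer_floor between -0.106 and -0.004 m) or (y of spanner_head in the frame of drawer_floor between -0.106 and -0.004 m and y of spanner_tail in the frame of drawer_floor between -0.106 and -0.004 m and y of driver_head in the frame of drawer_floor between 0.004 and 0.106 m and y of driver_tail in the frame of drawer_floor between 0.004 and 0.106 m)) and linear speed of each of spanner, driver below 0.02 m/s).
It fails at once if the spanner is dropped or thrown (over 0.7 m/s while the fingers do not hold it) (linear speed of spanner above 0.7 m/s and contact force between spanner and the fingers below 0.01 N).
It fails at once if the screwdriver is dropped or thrown (over 0.7 m/s while the fingers do not hold it) (linear speed of driver above 0.7 m/s and contact force between driver and the fingers below 0.01 N).
It fails at once if a bystander (filter, bumper, lens, lens cap, jar or brush) is moved by more than 20 mm (distance of any of filter, bumper, lens, lenscap, screwjar, brush from where it was at the start of the episode above 0.02 m).
It also fails if it takes over 72 s, if anything falls off the work surface, if the arm or the gripper's body presses on something with over 40 N, if the wrist force passes 120 N, or if a joint passes its speed limit or range.

## Robot

A 6-joint arm with a two-finger parallel gripper is mounted at the origin on the work surface. World frame = base frame: x ahead of the robot, y to its left, z up, the work surface at z = 0. Lengths are in m, angles in degrees, forces in N, time in s.
With the tool pointing down it reaches from about 0.3 to 0.75 m from the base axis. Payload 8.5 kg.
Tool frame: the origin (TCP) lies midway between the tips of the shut fingers; the grasp point (between the pads) lies 19 mm behind it; z points along the fingers, y is the line along which they close (so a half turn about z gives the same grasp; the last joint's range is limited). The gripper opens to 85 mm and grips with 20 to 120 N. Pads are 22 mm wide; open, the fingers measure 114 mm over their backs; the gripper's body (76 mm by 85 mm) begins 54 mm behind the grasp point. The pads swing forward as they close: fully open they stand 13 mm farther back than shut.
Start: joints at [-83.096, 21.807, 74.336, -0, 83.858, -12.336], TCP at [0.181, -0.519, 0.231] pointing down, gripper open.
Joint ranges: [-178.18, 178.18], [-50.72, 133.34], [12.68, 142.11], [-81.47, 261.47], [9.98, 163.14], [-165.26, 165.26]. Speed limits (degrees/s): [136.94, 136.94, 180, 180, 180, 180].

## Interface

Orientations are given as a 3x3 rotation matrix whose columns are the frame's x, y, z axes.
In Python, from rig import env gives the robot as it stands. The module is installed in compiled form; this text tells all that it offers.
- The arm moves only by the tool jog_arm, never from a script. Its argument "targets" is a list of rows, each a list of 6 numbers: the shift along the tool's x, y, z in cm, then the turn, a rotation vector about the tool's x, y, z in degrees. A call has 1 to 8 rows; each row is the pose to reach, as a shift and turn from the pose commanded when the call began, along the tool's axes at that moment; what a row does not reach only later rows make up. A row lasts 1/12 s, in which the tool goes at most 41.7 mm and 7.16 degrees, less where a joint would pass 70% of its speed; a pose out of reach is approached as far as the arm can. A call with a gripper value outside its range is refused whole. "hand" is the opening, from 0 (shut) to 1 (fully open), set as the call begins (left out, the last holds). The fingers move at their own pace and stop on an object; "newtons" is the grip in N (left out, the last holds). Time passes only in rows, so rows that repeat a pose let the fingers close. It gives the time, the measured TCP pose, the force, the opening and the grip force at its end, in the units of the state.
- env.observe(): the state, without advancing time (a new reading comes with each control period).
- env.get_image(name): name is "scene" or "top" or "wrist"; returns a dict with "frame" (400x640x3 uint8, red, green, blue), "depth" (400x640 float32, m along the optical axis (not along the pixel's ray), 0 where there is no reading), "fovy" (degrees; the focal length in pixels is half the picture's height over the tangent of half this angle, whatever the lens; pixels are square), "cx", "cy" (the principal point, pixels), "k1" (the pictures are not rectified: a ray, as slopes to the right and down, at radius r is drawn at 1 + k1 r^2 times it, then the intrinsics apply), "cam_to_world" (4x4, takes a point from camera to world coordinates). Camera axes: x right, y down, z forward; pixel columns grow to the right and rows downward; lengths in m; the calibration is good to about 2 mm. A picture is of the moment at which its call begins.
- env.close_job(): hands the job in; it is judged then, once.
Trained networks look in the newest picture that a camera, given by its name, has taken for a name from the list of things; names that differ only in an ending like _2 or _b are one class to them, and where a whole thing is asked for, a point or a joint stands for the part that bears it (a point fixed in the world has none). Each returns a list of dicts, best first, with "score" (0 to 1); they miss things now and then, are a little off and sometimes report something else, mostly with a low value. They report only what shows in the picture. A call takes as long as a camera call. They do not tell look-alikes from the thing itself.
- env.regions_of(camera, target): "pixels" (400x640 bool, what is visible of it) and "point" ([row, column] in pixels, amid what is visible of it).
The state is a dict: "time_s": time; "q": joint angles; "qvel": joint speeds; "joint_efforts": joint torques, N m; "position": TCP position; "tool_rot": TCP orientation; "ft_force": force on the tool from outside, world axes, zero at the start; "wrist_torque": the same for the moment, N m; "grip_width": finger opening in m; "gripper_force": force on a finger pad.
Only numpy, scipy, OpenCV 4.12 (cv2) and the standard library are available. Lean on these libraries where they do the work, as an engineer would, in place of code of your own. Each camera call takes 0.05 s, during which the arm holds its last target. There are 200 camera calls.

## Working session

There is one attempt and no reset: what is moved stays moved. The work goes in short steps, Python scripts to look and compute and a tool call to move; the robot and the scene stay as the last step left them, time stands still between calls to the robot, and variables do not carry over. Pictures are saved under pics/ and viewed, at most 10 in all, crops included, and the job is handed in when it is done.

Besides the shell and the picture viewer there is one more tool, called after ">>>" as name(argument=value, ...), one argument or row to a line, values as JSON. jog_arm: Moves the arm, as the interface text tells. Its arguments: {"type":"object","properties":{"targets":{"type":"array","items":{"type":"array","items":{"type":"number"}}},"hand":{"type":"number"},"newtons":{"type":"number"}},"required":["targets"]}

```bash
mkdir -p pics; cat > h.py <<'E'
import numpy as np, cv2
from rig import env
def K(im):
    f=200/np.tan(np.radians(im['fovy'])/2); return f
def world(im,uv,z=None):
    """pixels (u,v) -> world using depth, or on plane z"""
    f=K(im); uv=np.atleast_2d(np.array(uv,float))
    s=(uv-[im['cx'],im['cy']])/f; d=s.copy()
    for _ in range(20): d=s/(1+im['k1']*(d**2).sum(1,keepdims=True))
    T=im['cam_to_world']; ray=np.c_[d,np.ones(len(d))]
    if z is None:
        i=np.round(uv).astype(int); dep=im['depth'][i[:,1],i[:,0]][:,None]
        return (ray*dep)@T[:3,:3].T+T[:3,3]
    r=ray@T[:3,:3].T; return T[:3,3]+r*((z-T[2,3])/r[:,2:])
def save(im,name): cv2.imwrite('pics/'+name,im['frame'][:,:,::-1])
E
python3 - <<'E'
from h import *
a=env.get_image('scene');b=env.get_image('top')
print(a['cam_to_world'].round(3),b['cam_to_world'].round(3),a['fovy'],b['fovy'],a['k1'])
im=np.vstack([a['frame'],b['frame']]); save(a,'scene.png');save(b,'top.png')
for n in ['spanner','driver','organizer','drawer_tab','mat','drawer','lens','brush','cradle','screwjar','bumper','filter','lenscap']:
    for r in env.regions_of('top',n):
        m=r['pixels']; v,u=np.nonzero(m); P=world(b,np.c_[u,v]); ok=b['depth'][v,u]>0
        print(n,round(r['score'],2),r['point'],m.sum(),np.median(P[ok],0).round(3),P[ok].min(0).round(3),P[ok].max(0).round(3))
o=env.observe();print(o['time_s'],o['position'],o['tool_rot'])
E
```

```text
[[ 0.713  0.373 -0.594  1.295]
 [ 0.701 -0.373  0.608 -0.736]
 [ 0.006 -0.85  -0.528  0.726]
 [ 0.     0.     0.     1.   ]] [[-1.000e-03 -9.930e-01  1.170e-01  4.080e-01]
 [-1.000e+00  1.000e-03  3.000e-03 -1.500e-02]
 [-3.000e-03 -1.170e-01 -9.930e-01  1.473e+00]
 [ 0.000e+00  0.000e+00  0.000e+00  1.000e+00]] 54.68283702006855 44.827950578765154 -0.023820652311039938
spanner 0.72 [215.1, 287.5] 173 [0.535 0.117 0.013] [ 0.483  0.102 -0.001] [0.592 0.126 0.02 ]
spanner 0.61 [286.9, 250.9] 245 [0.328 0.224 0.009] [ 0.257  0.206 -0.007] [0.381 0.254 0.018]
driver 0.65 [212.5, 247.5] 129 [0.54  0.241 0.017] [ 0.498  0.226 -0.003] [0.575 0.261 0.026]
driver 0.63 [128.1, 281.1] 87 [0.806 0.128 0.013] [0.772 0.113 0.005] [0.843 0.144 0.021]
organizer 0.71 [213.1, 290.0] 211 [0.547 0.116 0.013] [ 0.483  0.098 -0.001] [0.608 0.129 0.022]
organizer 0.58 [127.4, 385.4] 7910 [ 0.781 -0.18   0.13 ] [ 0.642 -0.333 -0.007] [ 0.969 -0.057  0.192]
drawer_tab 0.98 [170.9, 383.3] 384 [ 0.671 -0.177  0.054] [ 0.643 -0.29  -0.007] [ 0.689 -0.079  0.071]
mat 0.64 [206.8, 267.5] 5734 [0.563 0.182 0.004]
[... 701 characters left out ...]
[ 0.596 -0.439  0.07 ]
bumper 0.53 [279.2, 327.2] 162 [0.37  0.002 0.013] [ 0.349 -0.037 -0.004] [0.393 0.035 0.021]
filter 0.63 [239.3, 493.3] 660 [ 0.468 -0.483  0.081] [ 0.434 -0.554 -0.009] [ 0.51  -0.454  0.092]
filter 0.59 [204.9, 267.8] 5780 [0.566 0.182 0.004] [ 0.426  0.032 -0.007] [0.704 0.325 0.022]
filter 0.57 [175.7, 278.3] 147 [0.661 0.148 0.012] [0.642 0.129 0.003] [0.684 0.168 0.023]
lenscap 0.83 [280.7, 480.4] 311 [ 0.338 -0.457  0.01 ] [ 0.311 -0.487 -0.006] [ 0.368 -0.428  0.018]
0.75 [ 0.18124228 -0.51927248  0.23132554] [[ 9.44146147e-01  3.29527016e-01  2.85860173e-06]
 [ 3.29527015e-01 -9.44146146e-01 -3.59829244e-05]
 [-9.15840789e-06  3.49151259e-05 -9.99999999e-01]]
```

```bash
python3 - <<'E'
import cv2
a=cv2.imread('pics/top.png'); cv2.imwrite('pics/topc.png',cv2.resize(a[90:320,130:400],None,fx=2.6,fy=2.6,interpolation=cv2.INTER_CUBIC))
E
```

```text
(no output)
```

View pics/topc.png

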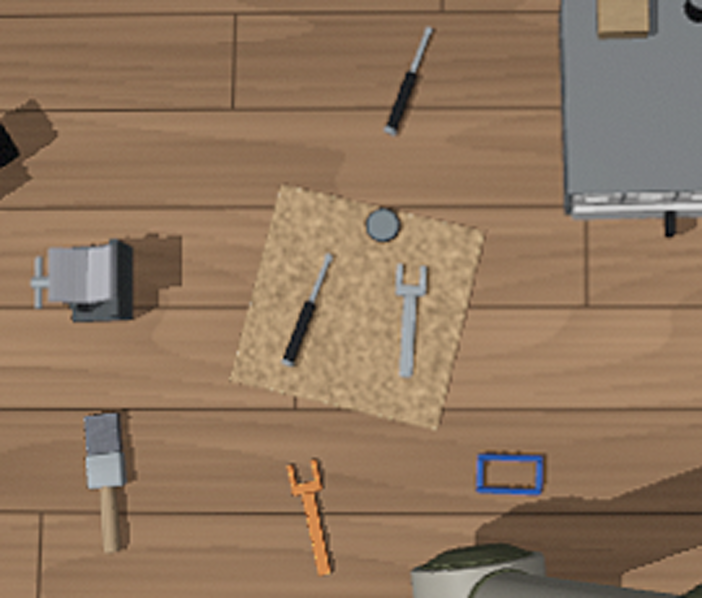

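View pics/scene.png

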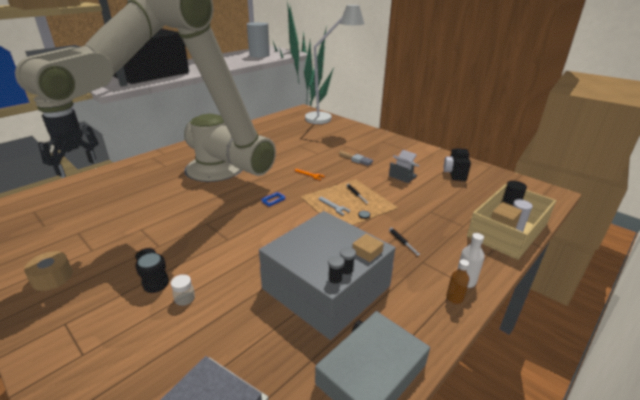

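The top crop shows the silver spanner on the mat at crop px (410,320). There are two black drivers, one on the mat at (308,310) (full image (247,212), y≈0.24) and one beyond it at (410,80) (full (281,128), y≈0.13). The orange fork at (310,515) is the decoy. The scene view shows the organizer at (325,270), with a clear path to its tab.

```bash
cat >> h.py <<'E'
def rel(p,R,p0=None,R0=None):
    from scipy.spatial.transform import Rotation as Ro
    if p0 is None: o=env.observe(); p0,R0=np.array(o['position']),np.array(o['tool_rot'])
    return (R0.T@(np.array(p)-p0)*100).round(2), np.degrees(Ro.from_matrix(R0.T@R).as_rotvec()).round(2)
def rot(zdir,ydir):
    z=np.array(zdir,float);z/=np.linalg.norm(z);y=np.array(ydir,float);y-=z*(y@z);y/=np.linalg.norm(y)
    return np.c_[np.cross(y,z),y,z]
E
python3 - <<'E'
from h import *
b=env.get_image('top');w=env.get_image('wrist')
o=env.observe();Tt=np.eye(4);Tt[:3,:3]=o['tool_rot'];Tt[:3,3]=o['position']
print('cam in tool',(np.linalg.inv(Tt)@w['cam_to_world']).round(3),w['fovy'])
v,u=np.mgrid[0:400,0:640];uv=np.c_[u.ravel(),v.ravel()]
P=world(b,uv)
m=(abs(P[:,2]-.13)<.006)&(P[:,0]>.6)&(P[:,0]<1)&(P[:,1]<.0)&(P[:,1]>-.4)
r=cv2.minAreaRect(P[m,:2].astype(np.float32));print('org',r,cv2.boxPoints(r).round(3))
f=[];
for y in np.arange(-.28,-.07,.01):
    s=m&(abs(P[:,1]-y)<.004)
    if s.sum()>5: f.append((y,P[s,0].min()))
print(np.polyfit(*np.array(f).T,1))
d=[r for r in env.regions_of('top','driver')]
s=env.regions_of('top','spanner')
for n,L in(('driver',d),('spanner',s)):
    for r in L:
        v,u=np.nonzero(r['pixels']);Q=world(b,np.c_[u,v],.012)[:,:2];print(n,cv2.minAreaRect(Q.astype(np.float32)),r['score'])
# wanted: view pose of tab
y0=-.18
R1=rot([.707,0,-.707],[0,1,0]);R2=rot([.707,0,-.707],[0,-1,0])
print(rel([.47,y0,.21],R1),rel([.47,y0,.21],R2))
full=b['frame'];cv2.imwrite('pics/topfull.png',full[:,:,::-1])
E
```

```text
cam in tool [[ 0.    -0.947 -0.321  0.082]
 [ 1.     0.    -0.    -0.001]
 [ 0.    -0.321  0.947 -0.142]
 [ 0.     0.     0.     1.   ]] 70.44335575457792
org ((0.7951630353927612, -0.18073062598705292), (0.2435910999774933, 0.2415149211883545), 0.6966454386711121) [[ 0.672 -0.061]
 [ 0.675 -0.303]
 [ 0.918 -0.3  ]
 [ 0.915 -0.059]]
[-0.01422224  0.67294605]
driver ((0.8274754881858826, 0.12072049826383591), (0.015021714381873608, 0.1214052140712738), 70.53681945800781) 0.55
driver ((0.5580500960350037, 0.23406969010829926), (0.01932622119784355, 0.13238970935344696), 69.11073303222656) 0.43
spanner ((0.6667046546936035, -0.18897438049316406), (0.03803539276123047, 0.2152377814054489), 2.4319987297058105) 0.75
spanner ((0.5365526676177979, 0.1135229766368866), (0.10638666152954102, 0.0243376512080431), 0.5395312309265137) 0.74
spanner ((0.31971439719200134, 0.22990815341472626), (0.11576735973358154, 0.03384355828166008), 5.216366767883301) 0.56
(array([ 38.44, -22.51,   2.13]), array([ -61.95,  -10.5 , -149.57])) (array([ 38.44, -22.51,   2.13]), array([-7.56, 44.57, 18.24]))
```

View pics/topfull.png

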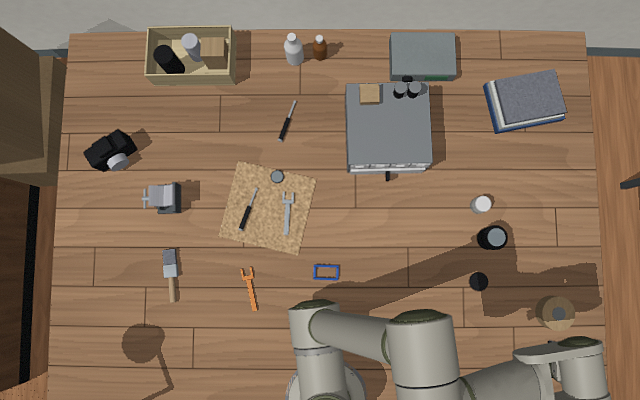

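Only the mat's driver at full-image (247,208) and the one at (287,120) exist. The mat one is farther left (y 0.234 > 0.121), so it is the one meant. Next I move to view the tab.

>>> jog_arm(
  targets=[
    [38.4,-22.5,2.1,-7.6,44.6,18.2],
    [38.4,-22.5,2.1,-7.6,44.6,18.2],
    [38.4,-22.5,2.1,-7.6,44.6,18.2],
    [38.4,-22.5,2.1,-7.6,44.6,18.2],
    [38.4,-22.5,2.1,-7.6,44.6,18.2],
    [38.4,-22.5,2.1,-7.6,44.6,18.2],
    [38.4,-22.5,2.1,-7.6,44.6,18.2],
    [38.4,-22.5,2.1,-7.6,44.6,18.2],
  ],
  hand=0.5,
)

```text
time_s: 1.62
position: [0.3963, -0.2639, 0.2143]
tool_rot: [[0.705, -0.006, 0.709], [-0.007, -1.0, -0.001], [0.709, -0.004, -0.705]]
ft_force: [0.5, -0.8, -1.1]
grip_width: 0.0422
gripper_force: 0.0
```

```bash
python3 - <<'E'
from h import *
o=env.observe();print(o['time_s'],o['position'],np.array(o['tool_rot']).round(3),o['grip_width'])
t=np.radians(.8);R=rot([.707*np.cos(t),.707*np.sin(t),-.707],[np.sin(t),-np.cos(t),0])
print(rel([.50,-.183,.18],R))
w=env.get_image('wrist');save(w,'w1.png')
for r in env.regions_of('wrist','drawer_tab'):
    m=r['pixels'];v,u=np.nonzero(m);print(r['score'],r['point'],m.sum(),u.min(),u.max(),v.min(),v.max())
E
```

```text
1.6167 [ 0.39632233 -0.26388209  0.21425302] [[ 0.705 -0.006  0.709]
 [-0.007 -1.    -0.001]
 [ 0.709 -0.004 -0.705]] 0.04220904339955692
(array([ 4.82, -8.13,  9.76]), array([ 0.63, -0.19, -0.95]))
0.72 [107.9, 265.7] 4690 191 337 89 126
0.38 [326.9, 496.3] 106 485 505 317 335
```

View pics/w1.png

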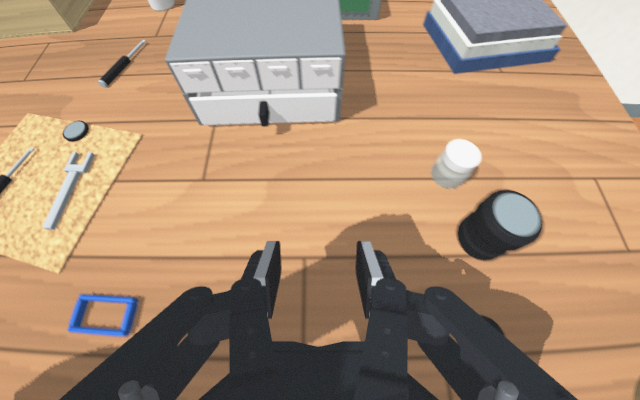

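The wrist view shows the drawer front with its black tab at about (264,112) and the path to it clear. I'll move closer and measure the tab.

>>> jog_arm(
  targets=[
    [4.8,-8.1,9.8,0.6,-0.2,-1.0],
    [4.8,-8.1,9.8,0.6,-0.2,-1.0],
    [4.8,-8.1,9.8,0.6,-0.2,-1.0],
    [4.8,-8.1,9.8,0.6,-0.2,-1.0],
    [4.8,-8.1,9.8,0.6,-0.2,-1.0],
  ],
)

```text
time_s: 2.13
position: [0.5016, -0.1823, 0.1796]
tool_rot: [[0.709, 0.025, 0.704], [0.021, -1.0, 0.014], [0.705, 0.005, -0.71]]
ft_force: [0.7, -0.1, 0.1]
grip_width: 0.0426
gripper_force: 0.0
```

```bash
cat > m.py <<'E'
from h import *
w=env.get_image('wrist')
o=env.observe();print(o['time_s'],np.round(o['position'],4))
R=env.regions_of('wrist','drawer_tab');m=R[0]['pixels']
v,u=np.nonzero(m);g=w['frame'][v,u].max(1)
k=g<70; uu,vv=u[k],v[k];P=world(w,np.c_[uu,vv])
x=P[:,0];k2=(x<np.median(x)+.03)&(x>.4)
Q=P[k2];print('tab dark',k2.sum(),uu.min(),uu.max(),vv.min(),vv.max(),np.percentile(Q,[2,50,98],axis=0).round(4))
F=world(w,np.c_[u[g>150],v[g>150]]);F=F[F[:,2]>.02]
print('front',np.percentile(F,[2,50,98],axis=0).round(4),np.polyfit(F[:,1],F[:,0],1))
E
python3 m.py; python3 -c "
from h import *
w=env.get_image('wrist');save(w,'w2.png')"
```

```text
2.1833 [ 0.5009 -0.1838  0.1801]
tab dark 228 318 325 143 171 [[ 0.6428 -0.1873  0.0349]
 [ 0.6489 -0.183   0.0565]
 [ 0.6691 -0.1783  0.0581]]
front [[ 0.669  -0.2877  0.0211]
 [ 0.6719 -0.1821  0.0482]
 [ 0.6779 -0.0768  0.0648]] [-0.02492983  0.66666778]
```

View pics/w2.png

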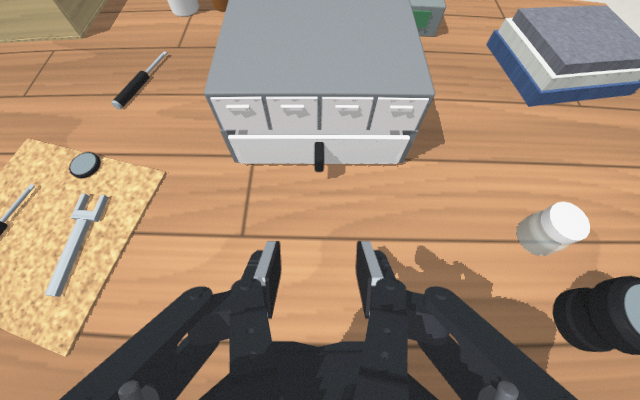

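The tab sits at px (320,157), about (0.655, -0.183, 0.044). I'll approach along the tool axis and grip it.

>>> jog_arm(
  targets=[
    [1.3,0.2,4,0,0,0],
    [1.3,0.2,8,0,0,0],
    [1.3,0.2,12,0,0,0],
    [1.3,0.2,15,0,0,0],
    [1.3,0.2,17.5,0,0,0],
    [1.3,0.2,19.5,0,0,0],
    [1.3,0.2,21,0,0,0],
    [1.3,0.2,21,0,0,0],
  ],
)

```text
time_s: 2.95
position: [0.6579, -0.1861, 0.0389]
tool_rot: [[0.71, 0.018, 0.704], [0.017, -1.0, 0.009], [0.704, 0.005, -0.71]]
ft_force: [-0.7, -0.1, 0.6]
grip_width: 0.0425
gripper_force: 0.0
```

>>> jog_arm(
  targets=[
    [0,0,0,0,0,0],
    [0,0,0,0,0,0],
    [0,0,0,0,0,0],
    [0,0,0,0,0,0],
    [0,0,0,0,0,0],
    [0,0,0,0,0,0],
  ],
  hand=0,
  newtons=50,
)

```text
time_s: 3.45
position: [0.6569, -0.1833, 0.0418]
tool_rot: [[0.708, 0.022, 0.706], [0.019, -1.0, 0.012], [0.706, 0.004, -0.708]]
ft_force: [-0.1, 6.4, 1.9]
grip_width: 0.0105
gripper_force: 52.5
```

>>> jog_arm(
  targets=[
    [-1,0,-1,0,0,0],
    [-3,0,-3,0,0,0],
    [-5,0,-5,0,0,0],
    [-7,0,-7,0,0,0],
    [-9,0,-9,0,0,0],
    [-10.5,0,-10.5,0,0,0],
    [-11.4,0,-11.4,0,0,0],
    [-11.7,0,-11.7,0,0,0],
  ],
)

```text
time_s: 4.12
position: [0.4932, -0.1871, 0.0428]
tool_rot: [[0.704, 0.024, 0.71], [0.02, -1.0, 0.013], [0.71, 0.005, -0.704]]
ft_force: [47.8, 14.5, -20.5]
grip_width: 0.0106
gripper_force: 49.8
```

>>> jog_arm(
  targets=[
    [0,0,0,0,0,0],
    [0,0,0,0,0,0],
    [0,0,0,0,0,0],
  ],
)

```text
time_s: 4.37
position: [0.493, -0.1869, 0.0428]
tool_rot: [[0.705, 0.023, 0.709], [0.021, -1.0, 0.012], [0.709, 0.006, -0.706]]
ft_force: [12.1, 6.9, -1.0]
grip_width: 0.0102
gripper_force: 53.6
```

>>> jog_arm(
  targets=[
    [0,0,0,0,0,0],
    [0,0,0,0,0,0],
    [0,0,-2,0,0,0],
    [0,0,-5,0,0,0],
    [0,0,-9,0,0,0],
    [0,0,-13,0,0,0],
    [0,0,-17,0,0,0],
    [0,0,-20,0,0,0],
  ],
  hand=0.5,
)

```text
time_s: 5.03
position: [0.349, -0.189, 0.1841]
tool_rot: [[0.711, 0.018, 0.703], [0.018, -1.0, 0.008], [0.703, 0.007, -0.711]]
ft_force: [-0.4, 0.3, 1.3]
grip_width: 0.0428
gripper_force: 0.0
```

```bash
python3 - <<'E'
from h import *
o=env.observe();print(o['time_s'],o['position'])
t=np.radians(1.2)
R=rot([0,0,-1],[np.sin(t),-np.cos(t),0])
print(rel([.55,.16,.22],R))
w=env.get_image('wrist');save(w,'w3.png')
E
```

```text
5.0333 [ 0.34897212 -0.18901217  0.18411613]
(array([ 17.45, -34.5 ,  11.86]), array([ 4.50e-01, -4.47e+01,  3.00e-02]))
```

View pics/w3.png

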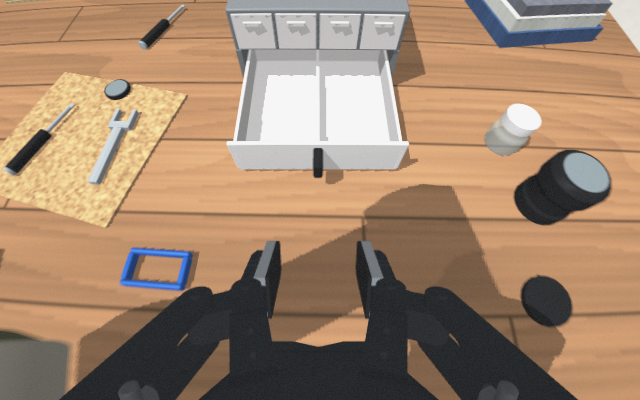

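The drawer is open: divider at px (320,105), tab at (318,160), tools on the mat at left. Next I go over the mat.

```bash
python3 - <<'E'
from h import *
w=env.get_image('wrist')
# divider top ridge & floor via depth
v,u=np.mgrid[45:180,220:420];P=world(w,np.c_[u.ravel(),v.ravel()])
k=(P[:,0]>.53)&(P[:,0]<.66)
for x in (.54,.58,.62,.65):
    s=P[k&(abs(P[:,0]-x)<.008)]
    d=s[(abs(s[:,2]-.034)<.005)&(abs(s[:,1]+.185)<.03)]; f=s[(s[:,2]<.02)]
    s=s[s[:,2]>.044]
    print(x,'divider y',np.median(d[:,1]).round(4),len(d),'floor z',np.median(f[:,2]).round(4),'floor y',f[:,1].min().round(4),f[:,1].max().round(4),'walls',s[:,1].min().round(4),s[:,1].max().round(4))
s=P[(abs(P[:,1]+.15)<.02)&(P[:,2]>.058)&(P[:,2]<.07)&(P[:,0]<.6)];print('front rim x',np.percentile(s[:,0],[5,50,95]))
E
```

```text
0.54 divider y -0.1853 9 floor z -0.0008 floor y -0.3386 -0.0431 walls -0.2931 -0.077
0.58 divider y -0.1846 26 floor z 0.0109 floor y -0.3441 -0.0359 walls -0.2923 -0.0757
0.62 divider y -0.1838 22 floor z 0.0111 floor y -0.3501 -0.0289 walls -0.2918 -0.0745
0.65 divider y -0.1832 23 floor z 0.0107 floor y -0.355 -0.0234 walls -0.2911 -0.0739
front rim x [0.51218587 0.51382098 0.51800965]
```

>>> jog_arm(
  targets=[
    [17.5,-34.5,11.9,0.4,-44.7,0],
    [17.5,-34.5,11.9,0.4,-44.7,0],
    [17.5,-34.5,11.9,0.4,-44.7,0],
    [17.5,-34.5,11.9,0.4,-44.7,0],
    [17.5,-34.5,11.9,0.4,-44.7,0],
    [17.5,-34.5,11.9,0.4,-44.7,0],
    [17.5,-34.5,11.9,0.4,-44.7,0],
    [17.5,-34.5,11.9,0.4,-44.7,0],
  ],
)

```text
time_s: 5.8
position: [0.4392, -0.0309, 0.1929]
tool_rot: [[0.978, 0.036, 0.206], [0.028, -0.999, 0.04], [0.207, -0.033, -0.978]]
ft_force: [-0.0, -0.5, 1.5]
grip_width: 0.0425
gripper_force: 0.0
```

```bash
cat > tools.py <<'E'
from h import *
w=env.get_image('wrist')
o=env.observe();print(o['time_s'],np.round(o['position'],4))
for n in('spanner','driver'):
    for r in env.regions_of('wrist',n):
        m=r['pixels'];v,u=np.nonzero(m);P=world(w,np.c_[u,v]);z=np.median(P[:,2])
        Q=world(w,np.c_[u,v],.010)[:,:2]
        rc=cv2.minAreaRect(Q.astype(np.float32));b=cv2.boxPoints(rc)
        c,vec=cv2.PCACompute(Q.astype(np.float32),None)[:2]
        print(n,round(r['score'],2),np.round(r['point']),m.sum(),'z',z.round(4),np.percentile(P[:,2],95).round(4),'rect',np.round(rc[0],4),np.round(rc[1],4),'mean',c.round(4),'ang',(np.degrees(np.arctan2(vec[0,1],vec[0,0]))).round(1))
save(w,'w_tools.png')
E
python3 tools.py
```

```text
5.85 [ 0.4431 -0.0255  0.1944]
spanner 0.82 [102. 202.] 1697 z 0.0119 0.0133 rect [0.5503 0.1165] [0.1292 0.0354] mean [[0.5539 0.1189]] ang -2.9
spanner 0.68 [274. 125.] 1588 z 0.0077 0.0093 rect [0.3245 0.2245] [0.13   0.0411] mean [[0.3316 0.2257]] ang 12.8
driver 0.81 [111. 105.] 1275 z 0.0149 0.018 rect [0.5631 0.2393] [0.0231 0.14  ] mean [[0.5488 0.2435]] ang -20.7
driver 0.54 [ 73. 473.] 32087 z 0.0115 0.057 rect [ 0.5851 -0.2054] [0.1981 0.2704] mean [[ 0.5975 -0.1996]] ang 92.8
```

View pics/w_tools.png

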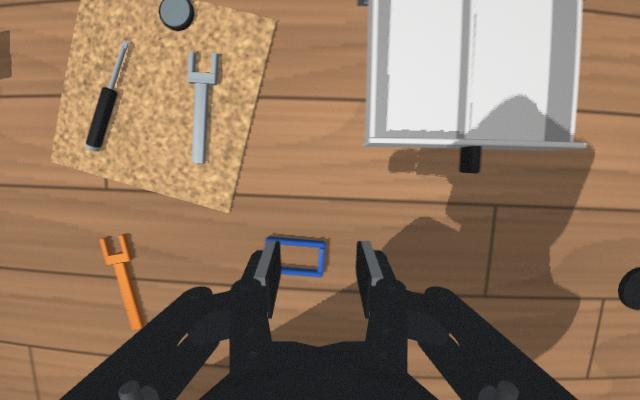

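The view shows the spanner at px (202,105), the driver meant at (105,111), and the orange decoy at (122,280). Both tools point +x, with the spanner at yaw -2.9° and the driver at yaw -20.7°. I'll hover over the spanner.

```bash
cat > go.py <<'E'
import sys
from h import *
x,y,z,yaw=map(float,sys.argv[1:5]);t=np.radians(yaw)
R=rot([0,0,-1],[np.sin(t),-np.cos(t),0])
s,r=rel([x,y,z],R);o=env.observe();print(o['time_s'],np.round(o['position'],4),'shift',s,'turn',r,np.round(o['q'],0))
E
python3 go.py .553 .1165 .09 -2.9
```

```text
5.95 [ 0.4404 -0.029   0.1926] shift [  9.37 -13.66  13.02] turn [ -2.59 -12.05   5.23] [-24.   8. 102.   8.  60.  61.]
```

>>> jog_arm(
  targets=[
    [9.4,-13.7,13.0,-2.6,-12,5.2],
    [9.4,-13.7,13.0,-2.6,-12,5.2],
    [9.4,-13.7,13.0,-2.6,-12,5.2],
    [9.4,-13.7,13.0,-2.6,-12,5.2],
    [9.4,-13.7,13.0,-2.6,-12,5.2],
    [9.4,-13.7,13.0,-2.6,-12,5.2],
    [9.4,-13.7,13.0,-2.6,-12,5.2],
    [9.4,-13.7,13.0,-2.6,-12,5.2],
  ],
)

```text
time_s: 6.62
position: [0.5522, 0.1115, 0.0902]
tool_rot: [[0.998, -0.058, -0.001], [-0.058, -0.998, -0.001], [-0.001, 0.001, -1.0]]
ft_force: [0.2, 0.4, -0.2]
grip_width: 0.0426
gripper_force: 0.0
```

```bash
python3 tools.py; python3 go.py .553 .1165 .006 -2.9
```

```text
6.6667 [0.5524 0.1111 0.091 ]
spanner 0.79 [368. 218.] 576 z 0.0077 0.009 rect [0.371  0.2323] [0.0266 0.0535] mean [[0.3695 0.2331]] ang -34.9
spanner 0.75 [187. 312.] 2922 z 0.0121 0.0132 rect [0.5499 0.1194] [0.0346 0.1333] mean [[0.559  0.1193]] ang -2.4
driver 0.64 [214. 166.] 2289 z 0.0158 0.018 rect [0.5605 0.2396] [0.0186 0.1441] mean [[0.553  0.2418]] ang -20.5
6.7667 [0.5526 0.1111 0.0917] shift [-0.01 -0.55  8.57] turn [ 0.05 -0.11 -0.54] [-1. 31. 84. -0. 65. 93.]
```

>>> jog_arm(
  targets=[
    [0,-0.7,2,0,0,-0.4],
    [0,-0.7,4.5,0,0,-0.4],
    [0,-0.7,6.5,0,0,-0.4],
    [0,-0.7,7.7,0,0,-0.4],
    [0,-0.7,8.3,0,0,-0.4],
    [0,-0.7,8.5,0,0,-0.4],
    [0,-0.7,8.5,0,0,-0.4],
  ],
)

```text
time_s: 7.35
position: [0.5536, 0.1189, 0.0063]
tool_rot: [[0.999, -0.052, 0.002], [-0.052, -0.999, -0.001], [0.002, 0.001, -1.0]]
ft_force: [-0.8, -0.6, 0.8]
grip_width: 0.0425
gripper_force: 0.0
```

>>> jog_arm(
  targets=[
    [0,0,0,0,0,0],
    [0,0,0,0,0,0],
    [0,0,0,0,0,0],
    [0,0,0,0,0,0],
    [0,0,0,0,0,0],
    [0,0,0,0,0,0],
  ],
  hand=0,
  newtons=60,
)

```text
time_s: 7.85
position: [0.5539, 0.1194, 0.0068]
tool_rot: [[0.999, -0.051, 0.003], [-0.051, -0.999, -0.001], [0.003, 0.001, -1.0]]
ft_force: [-0.5, -0.7, 5.7]
grip_width: 0.0115
gripper_force: 58.9
```

>>> jog_arm(
  targets=[
    [0,0,-1,0,0,0],
    [0,0,-2.5,0,0,0],
    [0,0,-4.5,0,0,0],
    [0,0,-7,0,0,0],
    [0,0,-9.5,0,0,0],
    [0,0,-11.5,0,0,0],
    [0,0,-12,0,0,0],
  ],
)

```text
time_s: 8.43
position: [0.5545, 0.1198, 0.1297]
tool_rot: [[0.999, -0.051, 0.007], [-0.051, -0.999, -0.001], [0.007, 0.001, -1.0]]
ft_force: [-0.2, 0.3, -1.8]
grip_width: 0.0114
gripper_force: 58.9
```

```bash
python3 go.py .596 -.131 .12 1.1
```

```text
8.4333 [0.5545 0.1198 0.1297] shift [ 5.42 24.83  1.02] turn [ 0.05 -0.39 -4.03] [ 0. 29. 81. -0. 70. 93.]
```

>>> jog_arm(
  targets=[
    [0.4,2,0.1,0,0,-0.5],
    [1.1,5,0.3,0,-0.1,-1],
    [2,9,0.5,0,-0.2,-2],
    [2.9,13,0.7,0,-0.3,-3],
    [3.8,17,0.8,0,-0.4,-4],
    [4.6,21,0.9,0,-0.4,-4],
    [5.2,24,1,0,-0.4,-4],
    [5.4,24.8,1,0,-0.4,-4],
  ],
)

```text
time_s: 9.1
position: [0.5944, -0.1355, 0.115]
tool_rot: [[1.0, 0.014, -0.007], [0.014, -1.0, -0.002], [-0.007, 0.002, -1.0]]
ft_force: [-0.3, -0.0, -2.0]
grip_width: 0.0118
gripper_force: 58.9
```

>>> jog_arm(
  targets=[
    [0,0,0,0,0,0],
    [0,0,0,0,0,0],
  ],
)

```text
time_s: 9.27
position: [0.5941, -0.1303, 0.1153]
tool_rot: [[1.0, 0.018, -0.008], [0.018, -1.0, -0.0], [-0.008, -0.0, -1.0]]
ft_force: [-0.2, -0.3, -1.1]
grip_width: 0.0116
gripper_force: 59.0
```

```bash
python3 - <<'E'
from h import *
w=env.get_image('wrist');save(w,'w5.png')
v,u=np.mgrid[0:400,0:640];P=world(w,np.c_[u.ravel(),v.ravel()])
for x in (.55,.6,.64):
    s=P[abs(P[:,0]-x)<.006]
    d=s[(abs(s[:,2]-.034)<.004)&(abs(s[:,1]+.185)<.02)]
    print(x,'div',np.median(d[:,1]).round(4) if len(d) else 0,len(d))
f=P[(abs(P[:,2]-.012)<.004)&(P[:,0]>.54)&(P[:,0]<.65)&(P[:,1]>-.17)&(P[:,1]<-.09)];print('floor z',np.median(f[:,2]),len(f))
s=P[(P[:,2]>.045)&(P[:,2]<.07)&(P[:,1]>-.12)&(P[:,1]<-.06)&(P[:,0]>.53)];print('wall',np.percentile(s,[2,50,98],axis=0).round(4))
for r in env.regions_of('wrist','spanner')[:2]:
    m=r['pixels'];vv,uu=np.nonzero(m);Q=world(w,np.c_[uu,vv]);print(r['score'],r['point'],np.percentile(Q,[2,50,98],axis=0).round(4))
E
python3 go.py .596 -.131 .015 1.1
```

```text
0.55 div -0.1845 62
0.6 div -0.1832 76
0.64 div -0.1824 90
floor z 0.01120787126755296 6204
wall [[ 0.5334 -0.0813  0.0454]
 [ 0.6095 -0.0783  0.0491]
 [ 0.6661 -0.0751  0.0506]]
0.92 [215.5, 322.3] [[ 0.5346 -0.1455  0.0111]
 [ 0.618  -0.1297  0.1205]
 [ 0.655  -0.1126  0.1222]]
0.73 [365.5, 40.4] [[ 0.2881  0.2139 -0.0006]
 [ 0.3524  0.2262  0.0069]
 [ 0.3887  0.2552  0.0094]]
9.3667 [ 0.5942 -0.1292  0.1158] shift [ 0.25  0.18 10.08] turn [0.01 0.41 0.05] [-23.  33.  74.  -0.  73.  66.]
```

View pics/w5.png

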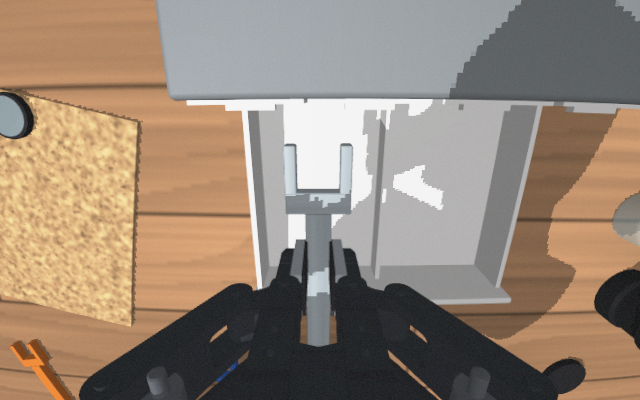

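The spanner is held level and straight in the left compartment's mouth, fork at (318,190), divider at (378,200). I'll lower it in two steps.

>>> jog_arm(
  targets=[
    [-0.1,0.1,1.5,0,0.4,0],
    [-0.1,0.1,3.5,0,0.4,0],
    [-0.1,0.1,5.5,0,0.4,0],
    [-0.1,0.1,7.2,0,0.4,0],
    [-0.1,0.1,8.4,0,0.4,0],
    [-0.1,0.1,9,0,0.4,0],
    [-0.1,0.1,9.2,0,0.4,0],
    [-0.1,0.1,9.2,0,0.4,0],
  ],
)

```text
time_s: 10.03
position: [0.593, -0.1312, 0.0241]
tool_rot: [[1.0, 0.02, 0.001], [0.02, -1.0, -0.001], [0.001, 0.001, -1.0]]
ft_force: [-0.4, 1.4, -0.9]
grip_width: 0.0117
gripper_force: 58.9
```

>>> jog_arm(
  targets=[
    [0,0,0.3,0,0,0],
    [0,0,0.5,0,0,0],
    [0,0,0.7,0,0,0],
    [0,0,0.7,0,0,0],
    [0,0,0.7,0,0,0],
  ],
)

```text
time_s: 10.45
position: [0.593, -0.132, 0.0171]
tool_rot: [[1.0, 0.018, 0.001], [0.018, -1.0, -0.001], [0.001, 0.001, -1.0]]
ft_force: [0.6, 1.1, -2.1]
grip_width: 0.0115
gripper_force: 59.0
```

>>> jog_arm(
  targets=[
    [0,0,0.1,0,0,0],
    [0,0,0.2,0,0,0],
    [0,0,0.3,0,0,0],
    [0,0,0.3,0,0,0],
  ],
)

```text
time_s: 10.78
position: [0.5935, -0.132, 0.0148]
tool_rot: [[1.0, 0.018, 0.002], [0.018, -1.0, -0.001], [0.002, 0.001, -1.0]]
ft_force: [-0.9, 1.1, 3.8]
grip_width: 0.0119
gripper_force: 59.7
```

Contact (Fz +3.8 against about -2 while carrying), so I release and rise.

>>> jog_arm(
  targets=[
    [0,0,0,0,0,0],
    [0,0,0,0,0,0],
    [0,0,0,0,0,0],
    [0,0,0,0,0,0],
  ],
  hand=0.33,
)

```text
time_s: 11.12
position: [0.5929, -0.132, 0.0139]
tool_rot: [[1.0, 0.019, 0.001], [0.019, -1.0, -0.001], [0.0, 0.001, -1.0]]
ft_force: [-0.3, 0.2, -0.1]
grip_width: 0.0282
gripper_force: 0.0
```

>>> jog_arm(
  targets=[
    [0,0,-1,0,0,0],
    [0,0,-3,0,0,0],
    [0,0,-6,0,0,0],
    [0,0,-9,0,0,0],
    [0,0,-12,0,0,0],
    [0,0,-14,0,0,0],
  ],
)

```text
time_s: 11.62
position: [0.5934, -0.132, 0.1578]
tool_rot: [[1.0, 0.019, 0.004], [0.019, -1.0, -0.002], [0.004, 0.003, -1.0]]
ft_force: [0.4, -0.5, -0.1]
grip_width: 0.0282
gripper_force: 0.0
```

```bash
python3 tools.py; python3 go.py .54 .245 .10 -20.6
```

```text
11.6667 [ 0.5946 -0.1325  0.1612]
spanner 0.97 [346.  60.] 1046 z 0.0074 0.0091 rect [0.3382 0.2223] [0.1149 0.0446] mean [[0.3453 0.2256]] ang 12.1
spanner 0.79 [175. 318.] 1937 z 0.0201 0.0213 rect [ 0.5865 -0.1316] [0.1375 0.0349] mean [[ 0.5945 -0.1316]] ang 1.6
driver 0.7 [212.   5.] 897 z 0.0119 0.017 rect [0.5579 0.2344] [0.0152 0.1436] mean [[0.5546 0.2374]] ang -18.3
driver 0.18 [173. 319.] 1911 z 0.0201 0.0213 rect [ 0.5866 -0.1321] [0.1374 0.0339] mean [[ 0.5945 -0.1317]] ang 1.2
11.7667 [ 0.5934 -0.132   0.1561] shift [ -4.66 -37.81   5.49] turn [ 0.1  -0.26 21.67] [-24.  31.  72.  -0.  77.  65.]
```

View pics/w_tools.png

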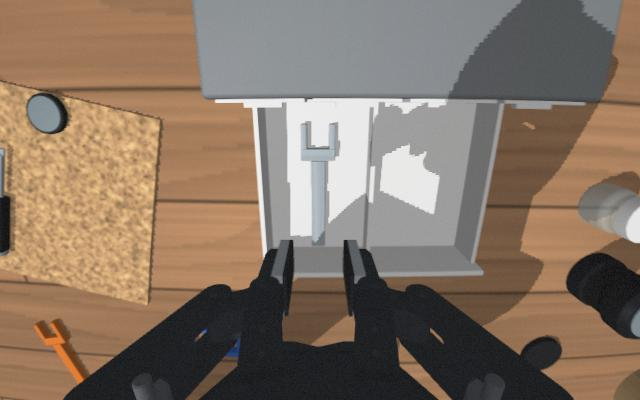

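The spanner lies flat and straight in the left compartment (px (318,185)), and the drawer is still open. Now the driver.

>>> jog_arm(
  targets=[
    [-4,-37.7,5.5,0,0,21.7],
    [-4,-37.7,5.5,0,0,21.7],
    [-4,-37.7,5.5,0,0,21.7],
    [-4,-37.7,5.5,0,0,21.7],
    [-4,-37.7,5.5,0,0,21.7],
    [-4,-37.7,5.5,0,0,21.7],
    [-4,-37.7,5.5,0,0,21.7],
    [-4,-37.7,5.5,0,0,21.7],
  ],
  hand=0.5,
)

```text
time_s: 12.43
position: [0.5513, 0.1934, 0.105]
tool_rot: [[0.936, -0.353, -0.002], [-0.353, -0.936, -0.001], [-0.001, 0.002, -1.0]]
ft_force: [0.9, -0.6, -0.0]
grip_width: 0.0426
gripper_force: 0.0
```

```bash
python3 go.py .5465 .2443 .10 -20.6
```

```text
12.4333 [0.5513 0.1934 0.105 ] shift [-2.24 -4.6   0.5 ] turn [ 0.1   0.06 -0.05] [  8.  32.  79.  -0.  69. 118.]
```

>>> jog_arm(
  targets=[
    [-2.2,-4.6,0.5,0,0,0],
    [-2.2,-4.6,0.5,0,0,0],
    [-2.2,-4.6,0.5,0,0,0],
    [-2.2,-4.6,0.5,0,0,0],
  ],
)

```text
time_s: 12.77
position: [0.5477, 0.2422, 0.1005]
tool_rot: [[0.936, -0.352, -0.001], [-0.352, -0.936, -0.002], [-0.0, 0.002, -1.0]]
ft_force: [0.1, -0.4, -0.6]
grip_width: 0.0429
gripper_force: 0.0
```

```bash
python3 tools.py; python3 go.py .5465 .2443 .007 -20.6
```

```text
12.8167 [0.5481 0.2414 0.1008]
spanner 0.48 [339. 359.] 51 z 0.0053 0.0083 rect [0.387  0.2545] [0.0074 0.01  ] mean [[0.387  0.2551]] ang -6.9
spanner 0.23 [127. 377.] 72784 z 0.0032 0.0043 rect [0.5704 0.1817] [0.2433 0.2335] mean [[0.5838 0.1783]] ang 54.4
driver 0.92 [197. 316.] 1920 z 0.0165 0.018 rect [0.5607 0.2383] [0.014  0.1426] mean [[0.5539 0.2407]] ang -20.2
12.9167 [0.5485 0.2408 0.1012] shift [-0.32 -0.26  9.42] turn [ 0.06 -0.04 -0.15] [ 12.  33.  77.  -0.  69. 123.]
```

View pics/w_tools.png

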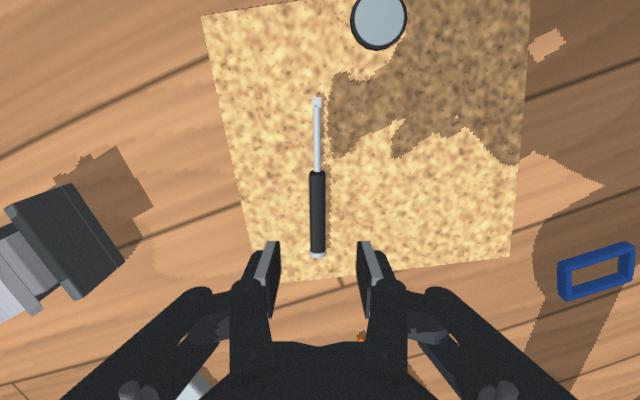

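The driver is centred between the fingers (px (317,210)), blade up-image, and nothing else is within reach of the fingers. I descend and grip.

>>> jog_arm(
  targets=[
    [-0.3,-0.2,2.5,0,0,0],
    [-0.3,-0.2,5,0,0,0],
    [-0.3,-0.2,7,0,0,0],
    [-0.3,-0.2,8.4,0,0,0],
    [-0.3,-0.2,9.1,0,0,0],
    [-0.3,-0.2,9.4,0,0,0],
    [-0.3,-0.2,9.4,0,0,0],
  ],
)

```text
time_s: 13.5
position: [0.5464, 0.2445, 0.0073]
tool_rot: [[0.935, -0.354, 0.0], [-0.354, -0.935, -0.001], [0.001, 0.001, -1.0]]
ft_force: [-0.2, 0.1, 0.0]
grip_width: 0.0422
gripper_force: 0.0
```

>>> jog_arm(
  targets=[
    [0,0,0,0,0,0],
    [0,0,0,0,0,0],
    [0,0,0,0,0,0],
    [0,0,0,0,0,0],
    [0,0,0,0,0,0],
    [0,0,0,0,0,0],
  ],
  hand=0,
  newtons=60,
)

```text
time_s: 14.0
position: [0.5467, 0.2453, 0.0085]
tool_rot: [[0.936, -0.352, 0.003], [-0.352, -0.936, -0.001], [0.003, -0.0, -1.0]]
ft_force: [-1.0, -0.3, 6.3]
grip_width: 0.0118
gripper_force: 60.8
```

>>> jog_arm(
  targets=[
    [0,0,-1,0,0,0],
    [0,0,-2.5,0,0,0],
    [0,0,-4.5,0,0,0],
    [0,0,-7,0,0,0],
    [0,0,-9.5,0,0,0],
    [0,0,-11.5,0,0,0],
    [0,0,-12,0,0,0],
  ],
)

```text
time_s: 14.58
position: [0.5472, 0.2458, 0.1315]
tool_rot: [[0.936, -0.352, 0.007], [-0.352, -0.936, 0.001], [0.006, -0.003, -1.0]]
ft_force: [0.6, -0.3, 0.0]
grip_width: 0.0124
gripper_force: 60.1
```

```bash
python3 go.py .582 -.237 .12 1.1
```

```text
14.5833 [0.5472 0.2458 0.1315] shift [20.25 43.96  1.14] turn [ -0.1   -0.38 -21.72] [ 13.  31.  75.  -0.  73. 124.]
```

>>> jog_arm(
  targets=[
    [0.9,2,0,0,0,-1.5],
    [2.3,5,0,0,0,-4],
    [3.7,8,0,0,0,-7],
    [5.1,11,0,0,0,-10],
    [6.4,14,0,0,0,-13],
    [7.8,17,0,0,0,-16],
    [9.2,20,0,0,0,-19],
    [10.6,23,0,0,0,-21.7],
  ],
)

```text
time_s: 15.25
position: [0.5637, -0.0087, 0.1272]
tool_rot: [[1.0, 0.021, -0.0], [0.021, -1.0, -0.001], [-0.0, 0.001, -1.0]]
ft_force: [1.2, 0.4, -0.4]
grip_width: 0.012
gripper_force: 60.0
```

```bash
python3 go.py .582 -.237 .12 1.1
```

```text
15.25 [ 0.5637 -0.0087  0.1272] shift [ 1.34 22.86  0.73] turn [0.04 0.01 0.12] [-13.  29.  81.  -0.  70.  76.]
```

>>> jog_arm(
  targets=[
    [0.2,3,0.1,0,0,0],
    [0.4,6,0.2,0,0,0],
    [0.6,9.5,0.3,0,0,0],
    [0.8,13,0.4,0,0,0],
    [1,16.5,0.5,0,0,0],
    [1.2,19.5,0.6,0,0,0],
    [1.3,21.7,0.7,0,0,0],
    [1.3,22.4,0.7,0,0,0],
  ],
)

```text
time_s: 15.92
position: [0.5809, -0.2341, 0.1198]
tool_rot: [[1.0, 0.016, -0.0], [0.016, -1.0, -0.001], [-0.0, 0.001, -1.0]]
ft_force: [-1.1, -0.1, -0.8]
grip_width: 0.0116
gripper_force: 60.0
```

>>> jog_arm(
  targets=[
    [0,0,0,0,0,0],
    [0,0,0,0,0,0],
    [0,0,0,0,0,0],
  ],
)

```text
time_s: 16.17
position: [0.5813, -0.2294, 0.1207]
tool_rot: [[1.0, 0.02, 0.0], [0.02, -1.0, -0.0], [0.0, 0.0, -1.0]]
ft_force: [-0.2, 0.1, 0.2]
grip_width: 0.0124
gripper_force: 60.0
```

```bash
python3 - <<'E'
from h import *
w=env.get_image('wrist')
v,u=np.mgrid[0:400,0:640];P=world(w,np.c_[u.ravel(),v.ravel()]);c=w['frame'].reshape(-1,3)
k=(abs(P[:,2]-.125)<.02)&(P[:,0]<.665)&(P[:,0]>.59)&(abs(P[:,1]+.237)<.02)
Q=P[k];Q=Q[Q[:,0]>.595];print('driver',len(Q),np.percentile(Q,[1,50,99],axis=0).round(4))
for a in(.6,.62,.64): s=Q[abs(Q[:,0]-a)<.004];print(a,np.median(s,0).round(4) if len(s) else 0)
for x in (.57,.6,.64):
    s=P[abs(P[:,0]-x)<.006]
    d=s[(abs(s[:,2]-.034)<.004)&(abs(s[:,1]+.185)<.02)];e=s[(s[:,2]>.045)&(s[:,2]<.054)&(s[:,1]<-.25)]
    print(x,'div',np.median(d[:,1]).round(4) if len(d) else 0,len(d),np.median(e[:,1]).round(4) if len(e) else 0)
for r in env.regions_of('wrist','driver')[:3]: print(r['score'],r['point'],r['pixels'].sum())
E
python3 go.py .582 -.237 .0175 1.1
```

```text
driver 2090 [[ 0.5956 -0.2349  0.1205]
 [ 0.6221 -0.228   0.1251]
 [ 0.6642 -0.2223  0.1302]]
0.6 [ 0.6    -0.2286  0.1292]
0.62 [ 0.62   -0.2282  0.1247]
0.64 [ 0.64   -0.2278  0.1247]
0.57 div -0.1854 66 -0.4393
0.6 div -0.1847 75 -0.2908
0.64 div -0.1833 90 -0.2885
0.96 [234.9, 318.8] 4459
16.2667 [ 0.5814 -0.2296  0.1209] shift [ 0.04  0.74 10.34] turn [ 0.04 -0.03  0.05] [-32.  34.  71.  -0.  74.  56.]
```

>>> jog_arm(
  targets=[
    [-0.4,0.7,1.5,0,0,0],
    [-0.4,0.7,3.5,0,0,0],
    [-0.4,0.7,5.5,0,0,0],
    [-0.4,0.7,7.3,0,0,0],
    [-0.4,0.7,8.7,0,0,0],
    [-0.4,0.7,9.5,0,0,0],
    [-0.4,0.7,9.7,0,0,0],
    [-0.4,0.7,9.7,0,0,0],
  ],
)

```text
time_s: 16.93
position: [0.5777, -0.2377, 0.0238]
tool_rot: [[1.0, 0.019, 0.0], [0.019, -1.0, -0.001], [0.0, 0.001, -1.0]]
ft_force: [-0.1, 0.8, -0.5]
grip_width: 0.0117
gripper_force: 60.0
```

>>> jog_arm(
  targets=[
    [0,0,0.2,0,0,0],
    [0,0,0.3,0,0,0],
    [0,0,0.4,0,0,0],
    [0,0,0.4,0,0,0],
    [0,0,0.4,0,0,0],
  ],
)

```text
time_s: 17.35
position: [0.5776, -0.2382, 0.02]
tool_rot: [[1.0, 0.019, 0.001], [0.019, -1.0, -0.001], [0.001, 0.001, -1.0]]
ft_force: [0.1, 0.7, -0.2]
grip_width: 0.012
gripper_force: 60.0
```

>>> jog_arm(
  targets=[
    [0,0,0.1,0,0,0],
    [0,0,0.2,0,0,0],
    [0,0,0.3,0,0,0],
    [0,0,0.35,0,0,0],
    [0,0,0.35,0,0,0],
  ],
)

```text
time_s: 17.77
position: [0.5776, -0.2382, 0.0165]
tool_rot: [[1.0, 0.018, 0.001], [0.018, -1.0, -0.001], [0.001, 0.001, -1.0]]
ft_force: [-0.5, 1.5, 3.3]
grip_width: 0.0122
gripper_force: 60.5
```

>>> jog_arm(
  targets=[
    [0,0,0,0,0,0],
    [0,0,0,0,0,0],
    [0,0,0,0,0,0],
    [0,0,0,0,0,0],
  ],
  hand=0.33,
)

```text
time_s: 18.1
position: [0.5775, -0.2381, 0.0161]
tool_rot: [[1.0, 0.018, 0.0], [0.018, -1.0, -0.001], [0.0, 0.001, -1.0]]
ft_force: [0.2, -0.3, 0.2]
grip_width: 0.0284
gripper_force: 0.0
```

>>> jog_arm(
  targets=[
    [0,0,-1,0,0,0],
    [0,0,-3,0,0,0],
    [0,0,-6,0,0,0],
    [0,0,-9,0,0,0],
    [0,0,-12,0,0,0],
    [0,0,-14,0,0,0],
  ],
)

```text
time_s: 18.6
position: [0.5779, -0.2383, 0.1602]
tool_rot: [[1.0, 0.019, 0.004], [0.019, -1.0, -0.003], [0.004, 0.003, -1.0]]
ft_force: [-0.1, -0.4, 0.4]
grip_width: 0.0284
gripper_force: 0.0
```

```bash
python3 tools.py; python3 - <<'E'
from h import *
t=np.radians(1.1);s2=.7071
R=rot([s2*np.cos(t),s2*np.sin(t),-s2],[np.sin(t),-np.cos(t),0])
print(rel([.40,-.187,.16],R))
E
```

```text
18.65 [ 0.579  -0.239   0.1636]
spanner 0.85 [355.  13.] 583 z 0.0067 0.009 rect [0.3155 0.214 ] [0.1102 0.0314] mean [[0.3049 0.2123]] ang 3.6
spanner 0.68 [156. 216.] 2229 z 0.02 0.0212 rect [ 0.5877 -0.1297] [0.1343 0.0382] mean [[ 0.5964 -0.1287]] ang 1.7
driver 0.95 [180. 317.] 1347 z 0.0245 0.0261 rect [ 0.5927 -0.238 ] [0.145  0.0158] mean [[ 0.5836 -0.2379]] ang 1.4
(array([-17.69,  -5.46,  -0.24]), array([1.800e-01, 4.478e+01, 4.000e-02]))
```

Both tools lie flat, straight and centred in their compartments. I go back to the tab.

>>> jog_arm(
  targets=[
    [-17.7,-5.5,-0.2,0.2,44.8,0],
    [-17.7,-5.5,-0.2,0.2,44.8,0],
    [-17.7,-5.5,-0.2,0.2,44.8,0],
    [-17.7,-5.5,-0.2,0.2,44.8,0],
    [-17.7,-5.5,-0.2,0.2,44.8,0],
    [-17.7,-5.5,-0.2,0.2,44.8,0],
    [-17.7,-5.5,-0.2,0.2,44.8,0],
    [-17.7,-5.5,-0.2,0.2,44.8,0],
  ],
  hand=0.5,
)

```text
time_s: 19.42
position: [0.3995, -0.1844, 0.1571]
tool_rot: [[0.737, 0.027, 0.675], [0.012, -1.0, 0.026], [0.676, -0.011, -0.737]]
ft_force: [0.6, -0.7, 1.1]
grip_width: 0.0426
gripper_force: 0.0
```

>>> jog_arm(
  targets=[
    [0,0,0,0,0,0],
    [0,0,0,0,0,0],
  ],
)

```text
time_s: 19.58
position: [0.3998, -0.1848, 0.1564]
tool_rot: [[0.742, 0.027, 0.67], [0.01, -1.0, 0.029], [0.671, -0.015, -0.742]]
ft_force: [-0.1, 0.0, -0.2]
grip_width: 0.0427
gripper_force: 0.0
```

```bash
python3 m.py; python3 - <<'E'
from h import *
t=np.radians(1.1);s2=.7071
R=rot([s2*np.cos(t),s2*np.sin(t),-s2],[np.sin(t),-np.cos(t),0])
print(rel([.493,-.187,.0425],R))
E
```

```text
19.6333 [ 0.4004 -0.185   0.1568]
tab dark 347 319 329 165 197 [[ 0.4858 -0.1915  0.036 ]
 [ 0.495  -0.1862  0.0565]
 [ 0.5129 -0.1809  0.0581]]
front [[ 0.5115 -0.2918  0.0214]
 [ 0.5157 -0.1985  0.0482]
 [ 0.6838 -0.0768  0.0649]] [-0.15342984  0.51040299]
(array([-0.87,  0.61, 14.68]), array([-0.92,  2.81, -0.09]))
```

>>> jog_arm(
  targets=[
    [-0.8,0.5,2.5,-0.9,2.8,0],
    [-0.8,0.5,5,-0.9,2.8,0],
    [-0.8,0.5,8,-0.9,2.8,0],
    [-0.8,0.5,11,-0.9,2.8,0],
    [-0.8,0.5,13,-0.9,2.8,0],
    [-0.8,0.5,14.2,-0.9,2.8,0],
    [-0.8,0.5,14.8,-0.9,2.8,0],
    [-0.8,0.5,14.8,-0.9,2.8,0],
  ],
)

```text
time_s: 20.35
position: [0.4954, -0.1849, 0.0416]
tool_rot: [[0.706, 0.021, 0.708], [0.014, -1.0, 0.016], [0.708, -0.002, -0.706]]
ft_force: [-0.2, -0.2, 0.7]
grip_width: 0.0426
gripper_force: 0.0
```

>>> jog_arm(
  targets=[
    [0,0,0,0,0,0],
    [0,0,0,0,0,0],
    [0,0,0,0,0,0],
    [0,0,0,0,0,0],
    [0,0,0,0,0,0],
    [0,0,0,0,0,0],
  ],
  hand=0,
  newtons=50,
)

```text
time_s: 20.85
position: [0.4946, -0.1867, 0.0432]
tool_rot: [[0.704, 0.017, 0.71], [0.013, -1.0, 0.011], [0.71, 0.001, -0.704]]
ft_force: [-0.5, -5.1, 6.8]
grip_width: 0.01
gripper_force: 51.4
```

```bash
python3 - <<'E'
from h import *
o=env.observe();R=np.array(o['tool_rot']);print(o['position'],rel(np.array(o['position'])+.164*np.array([np.cos(.021),np.sin(.021),0]),R))
E
```

```text
[ 0.49462457 -0.18670334  0.04319299] (array([11.55, -0.07, 11.64]), array([0., 0., 0.]))
```

Gentle push, so the tools don't slide.

>>> jog_arm(
  targets=[
    [0.2,0,0.2,0,0,0],
    [0.6,0,0.6,0,0,0],
    [1.2,0,1.2,0,0,0],
    [1.9,0,1.9,0,0,0],
    [2.6,0,2.6,0,0,0],
    [3.3,0,3.3,0,0,0],
    [4,0,4,0,0,0],
    [4.7,0,4.7,0,0,0],
  ],
)

```text
time_s: 21.52
position: [0.5614, -0.1852, 0.0432]
tool_rot: [[0.705, 0.017, 0.709], [0.012, -1.0, 0.012], [0.709, 0.0, -0.705]]
ft_force: [-1.1, -4.2, 5.4]
grip_width: 0.0103
gripper_force: 51.3
```

>>> jog_arm(
  targets=[
    [0.7,0,0.7,0,0,0],
    [1.4,0,1.4,0,0,0],
    [2.1,0,2.1,0,0,0],
    [2.8,0,2.8,0,0,0],
    [3.5,0,3.5,0,0,0],
    [4.2,0,4.2,0,0,0],
    [4.8,0,4.8,0,0,0],
    [5.3,0,5.3,0,0,0],
  ],
)

```text
time_s: 22.18
position: [0.6362, -0.1836, 0.0432]
tool_rot: [[0.705, 0.018, 0.709], [0.013, -1.0, 0.012], [0.709, 0.0, -0.705]]
ft_force: [-2.5, -3.1, 4.1]
grip_width: 0.0104
gripper_force: 51.3
```

>>> jog_arm(
  targets=[
    [0.4,0,0.4,0,0,0],
    [0.7,0,0.7,0,0,0],
    [1,0,1,0,0,0],
    [1.2,0,1.2,0,0,0],
    [1.4,0,1.4,0,0,0],
    [1.6,0,1.6,0,0,0],
    [1.6,0,1.6,0,0,0],
  ],
)

```text
time_s: 22.77
position: [0.6584, -0.1831, 0.0432]
tool_rot: [[0.705, 0.018, 0.709], [0.013, -1.0, 0.012], [0.709, 0.0, -0.705]]
ft_force: [-1.3, -3.9, 4.8]
grip_width: 0.0103
gripper_force: 51.3
```

>>> jog_arm(
  targets=[
    [0.1,0,0.1,0,0,0],
    [0.1,0,0.1,0,0,0],
    [0.2,0,0.2,0,0,0],
    [0.2,0,0.2,0,0,0],
  ],
)

```text
time_s: 23.1
position: [0.6586, -0.1831, 0.0431]
tool_rot: [[0.707, 0.016, 0.707], [0.011, -1.0, 0.011], [0.707, 0.0, -0.707]]
ft_force: [-31.0, -3.1, 22.8]
grip_width: 0.0101
gripper_force: 55.4
```

The drawer is at its closed stop (31 N). I release, back off and check.

>>> jog_arm(
  targets=[
    [-0.1,0,-0.1,0,0,0],
    [-0.1,0,-0.1,0,0,0],
  ],
)

```text
time_s: 23.27
position: [0.6585, -0.1831, 0.0432]
tool_rot: [[0.706, 0.017, 0.708], [0.012, -1.0, 0.012], [0.708, -0.0, -0.706]]
ft_force: [-16.5, -3.3, 14.8]
grip_width: 0.0107
gripper_force: 53.4
```

>>> jog_arm(
  targets=[
    [0,0,0,0,0,0],
    [0,0,0,0,0,0],
    [0,0,0,0,0,0],
    [0,0,-2,0,0,0],
    [0,0,-5,0,0,0],
    [0,0,-9,0,0,0],
    [0,0,-13,0,0,0],
    [0,0,-16,0,0,0],
  ],
  hand=0.5,
)

```text
time_s: 23.93
position: [0.5446, -0.1841, 0.1565]
tool_rot: [[0.706, 0.019, 0.708], [0.013, -1.0, 0.014], [0.708, -0.001, -0.706]]
ft_force: [0.9, -0.6, 1.3]
grip_width: 0.0426
gripper_force: 0.0
```

>>> jog_arm(
  targets=[
    [0,0,-4,0,0,0],
    [0,0,-4,0,0,0],
    [0,0,-4,0,0,0],
  ],
)

```text
time_s: 24.18
position: [0.5176, -0.1856, 0.185]
tool_rot: [[0.704, 0.017, 0.71], [0.013, -1.0, 0.011], [0.71, 0.001, -0.704]]
ft_force: [0.7, 0.2, -1.1]
grip_width: 0.0424
gripper_force: 0.0
```

```bash
python3 m.py; python3 - <<'E'
from h import *
b=env.get_image('top')
for n in ('filter','bumper','lens','lenscap','screwjar','brush'):
    for r in env.regions_of('top',n)[:3]: print(n,round(r['score'],2),r['point'])
E
```

```text
24.2333 [ 0.518  -0.1854  0.1839]
tab dark 249 314 322 152 180 [[ 0.6498 -0.1875  0.0357]
 [ 0.6574 -0.1826  0.0562]
 [ 0.6761 -0.1776  0.058 ]]
front [[ 0.6756 -0.2874  0.0214]
 [ 0.6787 -0.1774  0.049 ]
 [ 0.6834 -0.0762  0.0655]] [-0.02081993  0.67381272]
filter 0.45 [177.5, 277.0]
bumper 0.46 [280.1, 326.0]
lens 0.69 [237.0, 493.7]
lenscap 0.55 [280.3, 477.5]
lenscap 0.3 [238.1, 491.7]
lenscap 0.2 [271.6, 167.8]
screwjar 0.66 [207.5, 478.8]
brush 0.82 [272.8, 169.8]
```

```bash
python3 -c "
from rig import env
print(env.close_job())"
```

```text
the job is handed in; nothing more can be done
None
```

The job is handed in with no verdict shown: the drawer was pulled to its stop, the spanner laid in the left compartment and the screwdriver in the right (both measured flat, blade and fork to the back), the drawer then pushed to its closed stop by about 24 s, and the bystanders appeared unmoved.

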